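# Clear the stationery pile into the desk set

## Task

Someone left the stationery in one pile on the desk. Take the pile apart from the top down, one thing at a time, and put each in its own place in the black desk set: the clip tin in the round dish, the tape roll flat on the spindle with the post through its hole, the note block flat in the square tray and the card box flat in the oblong tray, both squared up with their trays and right way up. Do not let anything tip over and do not shift the spectacles.

Things in the scene. Friction and masses are not known exactly. Their poses are not given: they have to be found in the camera images.
- cardbox: Bottom of the pile: plain brown lidded card box (business cards), 68 (its x) x 104 (its y) x 40 mm high, closed. Origin: centre of its underside; z up. The pile stands on the desk: card box, note block, tape roll, tin, from the bottom up.
- notes: Second in the pile: square block of white note paper, 64 x 64 x 34 mm high, one solid block. Origin: centre of its underside; x and y along its sides, z up.
- tape: Third in the pile, lying flat: tan roll of tape, rigid ring, 56 mm across, hole 30 mm across, 25 mm high. Origin: on its axis at its underside; z up.
- tin: Top of the pile: small round closed metal tin of paper clips, 42 mm across, 30 mm high. Origin: centre of its underside; z up.
- dish: Round black dish with a grey floor, fixed to the desk, for the tin: 68 mm outside, 60 mm inside, inner floor 4 mm and rim 10 mm above the desk. Where it stands changes from start to start. Origin: centre of its underside, on the desk; z up.
- spindle: Black tape spindle, fixed to the desk: flat round base 72 mm across and 8 mm high with an upright metal post in its middle, 11 mm thick, its tip 40 mm above the desk. Where it stands changes from start to start. Origin: centre of its underside, on the desk; z up.
- notetray: Square black tray with a grey floor, fixed to the desk, for the note block: 92 x 92 mm outside, 84 x 84 mm inside, inner floor 4 mm and rim 12 mm above the desk. Where it stands changes from start to start. Origin: centre of its underside, on the desk; x and y along its sides, z up.
- cardtray: Oblong black tray with a grey floor, fixed to the desk, for the card box: 96 (its x) x 132 (its y) mm outside, 88 x 124 mm inside, inner floor 4 mm and rim 12 mm above the desk. Where it stands changes from start to start. Origin: centre of its underside, on the desk; z up.
- glasses: Folded pair of black spectacles standing on the desk, light and loose, about 130 (its y) x 30 (its x) x 46 mm high; not to be moved. Origin: at the desk, in the middle of the lens plane, the temples lie on its +x side; z up.

How it is judged (in metres and radians):
On the way, in this order (a step that is already met when the one before it is completed fails the run):
1. the clip tin stands in the round dish (horizontal distance between tin and dish below 0.013 m and z of tin in the frame of dish between 0.001 and 0.007 m and angle between tin's own z axis and vertical below 0.12 rad), for 0.2 s.
2. the tape roll lies on the spindle's base with the post through its hole (horizontal distance between tape and spindle below 0.013 m and z of tape in the frame of spindle between 0.005 and 0.011 m and angle between tape's own z axis and vertical below 0.12 rad), for 0.2 s.
3. the note block lies in the square tray (horizontal distance between notes and notetray below 0.017 m and z of notes in the frame of notetray between 0.001 and 0.007 m and angle between notes's own z axis and vertical below 0.12 rad and (angle between the x axis of notes and the x axis of notetray, either way round below 0.26 rad or angle between the x axis of notes and the y axis of notetray, either way round below 0.26 rad)), for 0.2 s.
4. the card box lies in the oblong tray (horizontal distance between cardbox and cardtray below 0.017 m and z of cardbox in the frame of cardtray between 0.001 and 0.007 m and angle between cardbox's own z axis and vertical below 0.12 rad and angle between the x axis of cardbox and the x axis of cardtray, either way round below 0.26 rad), for 0.2 s.
At the end, for the whole second after the job is handed in: Tin in dish, tape roll on spindle (centres within 13 mm); note block in square tray, card box in oblong tray (centres within 17 mm, sides within 15 degrees of the tray's); each underside within 3 mm of its place's floor, upright within 0.12 rad, at rest (all of step 1 and all of step 2 and all of step 3 and all of step 4 and linear speed of each of tin, tape, notes, cardbox below 0.02 m/s); the robot touches nothing.
It fails at once if one of the four things is tipped over (more than 0.7 rad) (angle between any of tin, tape, notes, cardbox's own z axis and vertical above 0.7 rad).
It fails at once if the spectacles are shifted by more than 15 mm (distance of glasses from where it was at the start of the episode above 0.015 m).
It also fails if it takes over 131 s, if anything falls off the work surface, if the arm or the gripper's body presses on something with over 40 N, if the wrist force passes 120 N, or if a joint passes its speed limit or range.

## Robot

A 7-joint arm with a two-finger parallel gripper is mounted at the origin on the work surface. World frame = base frame: x ahead of the robot, y to its left, z up, the work surface at z = 0. Lengths are in mm, angles in rad, forces in N, time in s.
With the tool pointing down it reaches from about 400 to 850 mm from the base axis. Payload 4.5 kg.
Tool frame: the origin (TCP) lies at the very end of the fingers, on their centre line; the grasp point (between the pads) lies 19 mm behind it; z points along the fingers, y is the line along which they close (so a half turn about z gives the same grasp; the last joint's range is limited). The gripper opens to 85 mm and grips with 20 to 120 N. Pads are 22 mm wide; open, the fingers measure 114 mm over their backs; the gripper's body (76 mm by 85 mm) begins 54 mm behind the grasp point. The pads swing forward as they close: fully open they stand 13 mm farther back than shut.
Start: joints at [1.338, 0.689, -0.195, 1.565, 0.157, 0.902, -0.215], TCP at [164.807, -602.904, 231.317] pointing down, gripper open.
Joint ranges: [-3.01, 3.01], [-0.46, 2.08], [-1.47, 1.51], [0.13, 2.56], [-1, 4.14], [0.04, 2.09], [-2.66, 2.66]. Speed limits (rad/s): [2.57, 2.57, 3.14, 3.14, 3.14, 3.14, 3.14].

## Interface

Orientations are given as a unit quaternion [w, x, y, z].
In Python, from cell import robot gives the robot as it stands. Calls block until the motion is done:
- robot.move_to(position, orientation): joint-space move of the TCP to a pose.
- robot.move_linear(position, orientation=None, velocity=150): straight line of the TCP; orientation=None keeps the orientation; velocity is the mean speed in mm/s.
- robot.movej(angles): joint-space move.
- robot.move_gripper(opening): finger opening in mm; the grip force is fixed at half the most; returns when the fingers have stopped.
- robot.dwell(seconds).
- robot.ik(position, orientation): joint angles nearest the present ones, or None.
- robot.snapshot(name): name is "scene" or "top" or "wrist"; returns a dict with "color" (400x640x3 uint8, red, green, blue), "depth" (400x640 float32, mm along the optical axis (not along the pixel's ray), 0 where there is no reading), "K" (3x3 intrinsics, pixels), "R" (3x3) and "t" (3): a world point X has camera coordinates R X + t; the wrist camera has in their place "tool_from_camera" (4x4, takes a point from camera to tool coordinates, whose origin is the TCP and whose axes are the flange's). Camera axes: x right, y down, z forward; pixel columns grow to the right and rows downward; lengths in mm; the calibration is good to about 2 mm. The wrist camera is an equidistant fisheye: a pixel r from the principal point sees the ray r / f radians off the axis. A picture is of the moment at which its call begins: read the wrist's pose just before it.
A pose or a line that the arm cannot do raises robot.MotionError and nothing moves.
- robot.finish_job(): hands the job in; it is judged then, once.
Trained networks look in the newest picture that a camera, given by its name, has taken for a name from the list of things; names that differ only in an ending like _2 or _b are one class to them, and where a whole thing is asked for, a point or a joint stands for the part that bears it (a point fixed in the world has none). Each returns a list of dicts, best first, with "conf" (0 to 1); they miss things now and then, are a little off and sometimes report something else, mostly with a low value. They report only what shows in the picture. A call takes as long as a camera call.
- robot.masks_of(camera, query): "pixels" (400x640 bool, what is visible of it).
- robot.pinpoint(camera, query): "position" ([x, y, z] in mm, in world coordinates, good to about 4 mm: a listed point, or the origin of a listed thing).
Readings, each from a call of its own:
- robot.read_time_s(): time.
- robot.read_q(): joint angles.
- robot.read_dq(): joint speeds.
- robot.read_tau(): joint torques, N m.
- robot.read_ee_pos(): TCP position.
- robot.read_orientation(): TCP orientation.
- robot.read_force(): force on the tool from outside, world axes, zero at the start.
- robot.read_ft_torque(): the same for the moment, N m.
- robot.read_grip_width(): finger opening in mm.
- robot.read_finger_force(): force on a finger pad.
Only numpy, scipy, OpenCV 4.12 (cv2) and the standard library are available. Lean on these libraries where they do the work, as an engineer would, in place of code of your own. Each camera call takes 0.05 s, during which the arm holds its last target. There are 200 camera calls.

## Working session

There is one attempt and no reset: what is moved stays moved. The work goes in short steps, each a Python script; the robot and the scene stay as the last script left them, time stands still between calls to the robot, and variables do not carry over. Pictures are saved under pics/ and viewed, at most 14 in all, crops included, and the job is handed in when it is done.

```bash
ls; mkdir -p pics
python3 - <<'E'
from cell import robot
import cv2,numpy as np
for c in ("scene","top"):
    s=robot.snapshot(c); cv2.imwrite(f"pics/{c}0.png",s["color"][:,:,::-1])
    print(c,s["K"].tolist(),s["R"].round(3).tolist(),s["t"].round(1).tolist())
    for n in "tin tape notes cardbox dish spindle notetray cardtray glasses".split():
        print(n,[(np.round(d["position"]).tolist(),round(d["conf"],2)) for d in robot.pinpoint(c,n)])
print(robot.read_orientation(),robot.read_time_s())
E
```

```text
pics
scene [[438.38701613620384, 0.0, 318.661322169907], [0.0, 438.38701613620384, 203.81616343108172], [0.0, 0.0, 1.0]] [[-0.863, 0.505, 0.005], [0.297, 0.516, -0.803], [-0.409, -0.692, -0.596]] [474.2, -96.5, 1201.2]
tin [([664.0, 225.0, 102.0], 0.96)]
tape [([660.0, 222.0, 70.0], 0.86)]
notes [([658.0, 219.0, 42.0], 0.92)]
cardbox [([656.0, 218.0, -2.0], 0.91), ([454.0, 9.0, 0.0], 0.62)]
dish [([661.0, -258.0, -3.0], 0.61)]
spindle [([462.0, 247.0, 0.0], 0.64)]
notetray [([637.0, -9.0, 2.0], 0.61)]
cardtray [([456.0, -222.0, -2.0], 0.63), ([662.0, -258.0, -6.0], 0.3)]
glasses [([455.0, 7.0, -4.0], 0.53)]
top [[498.22144122131647, 0.0, 321.13173473622186], [0.0, 498.22144122131647, 205.65339409947072], [0.0, 0.0, 1.0]] [[-0.017, -1.0, 0.01], [-0.996, 0.016, -0.09], [0.09, -0.012, -0.996]] [5.0, 545.2, 1087.0]
tin [([664.0, 224.0, 99.0], 0.89)]
tape [([660.0, 222.0, 78.0], 0.49)]
notes [([654.0, 220.0, 37.0], 0.71)]
cardbox [([654.0, 222.0, -0.0], 0.65), ([640.0, -6.0, -1.0], 0.26)]
dish [([661.0, -258.0, 3.0], 0.93)]
spindle [([458.0, 247.0, 1.0], 0.78)]
notetray [([642.0, -5.0, -1.0], 0.77)]
cardtray [([452.0, -226.0, 0.0], 0.73)]
glasses [([452.0, 12.0, -0.0], 0.53)]
[3.06227849e-05 9.91112384e-01 1.33027216e-01 1.85457545e-05] 1.0
```

View pics/scene0.png

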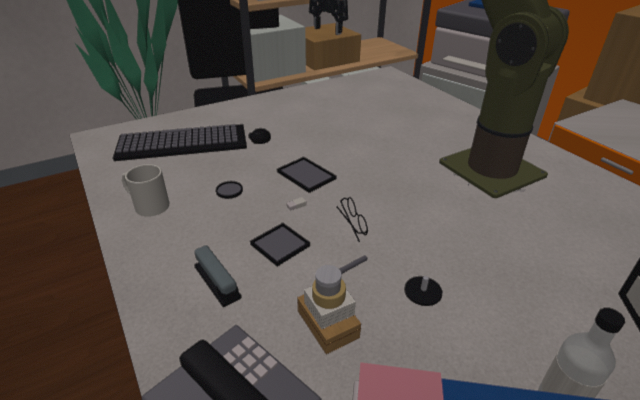

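View pics/top0.png

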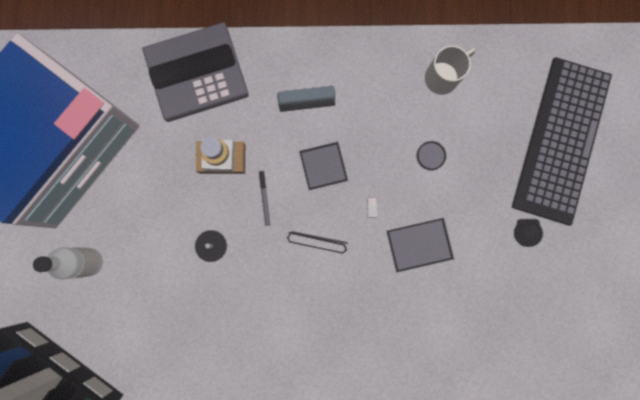

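The scene view shows the pile at about px (328,300), and the top view shows it at (220,155). In the top view the square tray is at (323,165), the oblong tray at (420,245), the dish at (431,155), the spindle at (210,246) and the glasses at (317,242). The networks' positions agree with this. Next I'll get yaw angles from the masks and depth.

```bash
cat > h.py <<'E'
from cell import robot
import cv2,numpy as np
def quat(a): # tool down, closing line at yaw a+90deg
    return [0.,float(np.cos(a/2)),float(np.sin(a/2)),0.]
def world(s,m,z):  # mask pixels -> world points on plane z
    v,u=np.nonzero(m); K=np.array(s["K"]);R=np.array(s["R"]);t=np.array(s["t"])
    d=np.c_[(u-K[0,2])/K[0,0],(v-K[1,2])/K[1,1],np.ones(len(u))]@R
    c=-R.T@t
    return (c+d*((z-c[2])/d[:,2])[:,None])[:,:2]
def cloud(s,m):
    v,u=np.nonzero(m&(s["depth"]>0)); K=np.array(s["K"]);R=np.array(s["R"]);t=np.array(s["t"])
    Z=s["depth"][v,u]; P=np.c_[(u-K[0,2])/K[0,0]*Z,(v-K[1,2])/K[1,1]*Z,Z]
    return (P-t)@R
def rect(p):
    r=cv2.minAreaRect(p.astype(np.float32)); 
    return np.round(r[0],1),np.round(r[1],1),round(r[2],1)
E
python3 - <<'E'
from h import *
s=robot.snapshot("top")
for n,z in dict(tin=129,tape=99,notes=74,cardbox=40,dish=10,spindle=8,notetray=12,cardtray=12,glasses=20).items():
    ms=robot.masks_of("top",n)
    if not ms: print(n,"none");continue
    m=ms[0]["pixels"]; c=cloud(s,m)
    print(n,round(ms[0]["conf"],2),m.sum(),"plane",*rect(world(s,m,z)),"zpct",np.percentile(c[:,2],[5,50,95]).round(1))
    k=c[np.abs(c[:,2]-z)<6]
    if len(k)>20: print("   cloud",*rect(k[:,:2]), len(k))
E
```

```text
tin 0.78 363 plane [658.3 217.6] [45.5 38.8] 44.2 zpct [112.4 129.4 132.4]
   cloud [660.2 219.4] [39.6 38.8] 44.3 321
tape 0.62 225 plane [650.2 211.1] [41.5 53.4] 43.4 zpct [ 82.3  98.7 102. ]
   cloud [652.1 212.8] [35.9 53.3] 43.7 179
notes 0.84 343 plane [651.3 214.8] [66.4 65.2] 89.2 zpct [49.2 73.5 77.1]
   cloud [654.5 216.9] [62.  61.2] 87.7 258
cardbox 0.85 614 plane [655.2 217.2] [108.3  76.3] 89.8 zpct [ 7.6 39.6 43.9]
   cloud [657.7 219.5] [104.9  68.4] 89.4 454
dish 0.82 693 plane [ 658.8 -258.4] [66.7 64.9] 89.1 zpct [ 1.6  5.7 12.1]
   cloud [ 658.6 -258.6] [67.9 65.6] 88.1 502
spindle 0.86 791 plane [461.  245.5] [69.5 69.3] 89.1 zpct [ 4.9  8.5 13.2]
   cloud [461.  244.8] [69.2 69.7] 63.1 758
notetray 0.92 1719 plane [638.1 -11.8] [96.2 95.9] 13.1 zpct [ 1.1  5.2 13.5]
   cloud [639.4 -11.6] [93.1 93.3] 13.5 688
cardtray 0.91 2575 plane [ 456.1 -224.7] [ 98.2 134.7] 12.1 zpct [ 1.5  5.4 13.3]
   cloud [ 455.6 -225.7] [ 96.2 133.4] 12.0 1062
glasses 0.68 137 plane [473.7   4.2] [118.8   7.6] 75.7 zpct [ 1.1 19.3 27.1]
   cloud [474.6   5.3] [111.5   6.6] 76.3 82
```

Run:
```python
from h import *
for lab,p,b in [("pile",(660,219),0),("dish",(659,-258),0),("spin",(461,245),0),("nt",(639,-11),13.3),("ct",(456,-225),12)]:
    for a in (-90,0,90):
        o=[]
        for z in (20,250):
            q=robot.ik([*p,z],quat(np.radians(a+b))); o.append(None if q is None else np.round(q,1).tolist())
        print(lab,a,o)
robot.move_to([640,219,280],quat(np.radians(-90)))
s=robot.snapshot("wrist"); cv2.imwrite("pics/w1.png",s["color"][:,:,::-1])
for n in ("tin","tape","notes","cardbox"): print(n,[(np.round(d["position"],1).tolist(),round(d["conf"],2)) for d in robot.pinpoint("wrist",n)])
s=robot.snapshot("scene")
for n,z in (("tin",129),("tape",99),("notes",74),("cardbox",40)):
    c=cloud(s,robot.masks_of("scene",n)[0]["pixels"]); k=c[np.abs(c[:,2]-z)<4]
    print(n,rect(k[:,:2]),len(k))
print(robot.read_time_s(),robot.read_q().round(2) if hasattr(robot.read_q(),'round') else robot.read_q())
```

```text
pile -90 [[0.1, 1.4, -1.3, 1.4, 1.3, 1.3, 1.9], [0.1, 1.0, -1.3, 1.3, 1.0, 1.5, 2.1]]
pile 0 [[-0.5, 1.1, 0.2, 1.5, -0.3, 0.7, -1.7], [-0.4, 0.8, -0.1, 1.3, 0.0, 1.1, -2.0]]
pile 90 [[-0.2, 1.1, -0.3, 1.4, 0.4, 0.7, -0.7], [-0.1, 0.8, -0.5, 1.3, 0.4, 1.1, -0.7]]
dish -90 [[0.1, 1.1, 0.4, 1.4, -0.5, 0.7, -2.4], [0.1, 0.8, 0.4, 1.3, -0.3, 1.1, -2.6]]
dish 0 [[0.3, 1.1, -0.0, 1.4, 0.0, 0.7, -1.3], [0.3, 0.8, -0.1, 1.3, 0.1, 1.1, -1.3]]
dish 90 [[0.5, 1.1, -0.4, 1.4, 0.5, 0.8, -0.1], [0.5, 0.8, -0.5, 1.2, 0.4, 1.2, 0.0]]
spin -90 [[0.1, 1.3, -1.3, 2.0, 1.4, 1.2, 1.3], [0.1, 0.8, -1.3, 1.8, 0.8, 1.2, 1.7]]
spin 0 [[-0.7, 0.9, 0.2, 2.0, -0.6, 0.2, -1.6], [-0.5, 0.5, -0.1, 1.9, 0.1, 0.8, -2.2]]
spin 90 [[-0.7, 0.9, 0.1, 2.0, -0.5, 0.2, -0.1], [-0.2, 0.6, -0.6, 1.8, 0.4, 0.9, -1.0]]
nt -90 [[-0.3, 1.0, 0.4, 1.7, -0.6, 0.6, -2.4], [-0.3, 0.7, 0.5, 1.5, -0.4, 1.0, -2.6]]
nt 0 [[-0.1, 1.0, 0.0, 1.6, -0.0, 0.5, -1.4], [0.0, 0.7, -0.1, 1.5, 0.1, 1.0, -1.5]]
nt 90 [[0.2, 1.0, -0.4, 1.6, 0.6, 0.6, -0.3], [0.2, 0.7, -0.6, 1.5, 0.4, 1.1, -0.2]]
ct -90 [[0.3, 0.9, 0.1, 2.1, -0.5, 0.2, -2.1], [0.2, 0.5, 0.3, 1.9, -0.2, 0.7, -2.3]]
ct 0 [[0.4, 0.9, -0.0, 2.1, 0.2, 0.2, -1.2], [0.5, 0.5, -0.2, 1.9, 0.1, 0.7, -1.1]]
ct 90 [[0.5, 0.9, -0.2, 2.0, 0.7, 0.3, -0.1], [0.7, 0.6, -0.6, 1.9, 0.4, 0.8, 0.1]]
tin [([659.9, 220.4, 99.2], 0.65)]
tape [([660.8, 221.7, 65.3], 0.75)]
notes [([657.6, 222.5, 44.0], 0.79)]
cardbox []
tin (array([663.9, 222.9]), array([38.8, 40.5]), 63.1) 407
tape (array([668.7, 230. ]), array([33.4, 54.2]), 52.3) 213
notes (array([659.6, 219.9]), array([66.1, 63.2]), 87.2) 344
cardbox (array([661.4, 220.8]), array([107. ,  68.8]), 89.7) 638
5.3167 [ 0.11  0.97 -1.25  1.3   0.9   1.47  2.08]
```

View pics/w1.png

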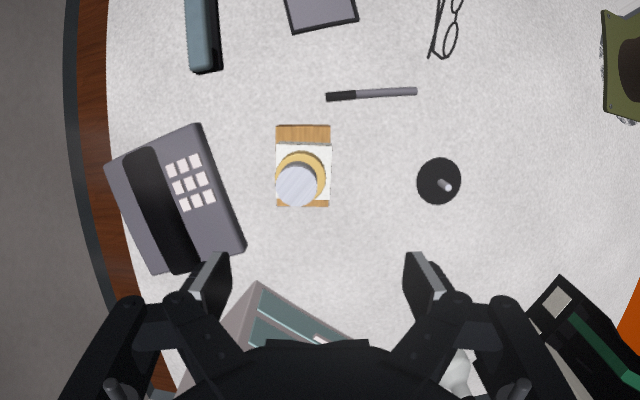

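```bash
cat >> h.py <<'E'
A=np.pi/2
def pick(p,z,a):
    robot.move_to([*p,250],quat(a)); robot.move_gripper(85)
    robot.move_linear([*p,z+40]); robot.move_linear([*p,z],velocity=60)
    robot.move_gripper(0); print("grip",robot.read_grip_width(),robot.read_finger_force(),robot.read_force())
    robot.move_linear([*p,z+30],velocity=60); robot.move_linear([*p,250])
    print("lifted",robot.read_grip_width(),robot.read_finger_force(),robot.read_force(),robot.read_time_s())
def see(n,cams=("scene","wrist"),pic=None):
    for c in cams:
        s=robot.snapshot(c)
        if pic: cv2.imwrite(f"pics/{c}{pic}.png",s["color"][:,:,::-1])
        for k in n.split(): print(c,k,[(np.round(d["position"],1).tolist(),round(d["conf"],2)) for d in robot.pinpoint(c,k)])
    print("ee",np.round(robot.read_ee_pos(),1))
def place(p,z,a,w=85):
    robot.move_to([*p,200],quat(a)); robot.move_linear([*p,z+30]); robot.move_linear([*p,z],velocity=40)
    print("down",robot.read_force(),np.round(robot.read_ee_pos(),1))
    robot.move_gripper(w); robot.move_linear([*p,z+30],velocity=60); robot.move_linear([*p,250])
    print("t",robot.read_time_s())
E
python3 - <<'E'
from h import *
pick((662,221),108,A); see("tin tape notes",pic="2")
E
```

```text
grip 39.67899222339541 60.43348532170057 [-1.00617836  0.75308513  4.01060224]
lifted 39.70921052018353 60.39443124085665 [-0.96159636 -0.75555215 -1.34783085] 11.0083
scene tin [([660.6, 222.5, 239.1], 0.76)]
scene tape [([662.8, 224.6, 73.0], 0.55)]
scene notes [([655.1, 214.6, 41.8], 0.61)]
wrist tin [([658.0, 219.0, 241.5], 0.66)]
wrist tape [([661.1, 221.3, 68.7], 0.82)]
wrist notes [([656.5, 219.3, 39.8], 0.63)]
ee [661.9 221.  249.6]
```

View pics/wrist2.png

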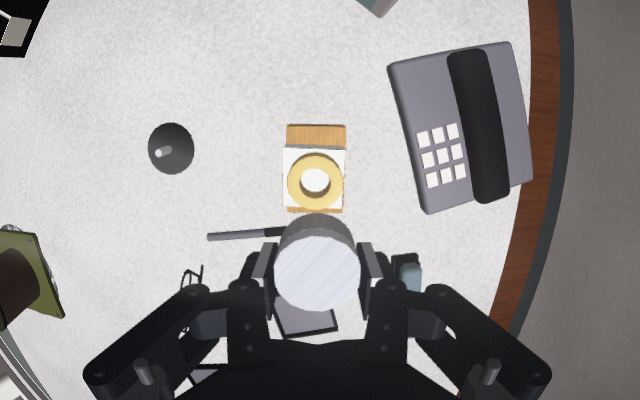

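The tin (px 318,265) is held upright, and the tape ring (316,180) sits undisturbed on the notes. Now the dish.

Run:
```python
from h import *
place((660,-258),14,A); see("tin dish",cams=("top","scene"))
pick((661,221.5),78,A); see("tape notes spindle",cams=("scene","wrist"),pic="3")
```

```text
down [-0.17056052  0.50142983 -2.03837629] [ 660.1 -258.1   13.9]
t 17.95
top tin []
top dish [([661.6, -255.7, 1.7], 0.63)]
scene tin [([658.9, -254.8, 5.6], 0.84)]
scene dish [([658.4, -257.6, -5.4], 0.69)]
ee [ 659.9 -257.9  249.6]
grip 54.81215693585304 63.09575608000159 [-1.07394787  0.68641525  6.06005383]
lifted 54.36511416771807 63.109315345063806 [-0.11078884 -0.34113582 -0.49222143] 24.2167
scene tape [([665.3, 222.9, 241.2], 0.72)]
scene notes [([658.3, 216.2, 41.0], 0.68)]
scene spindle [([462.1, 249.8, 2.6], 0.63)]
wrist tape [([662.1, 221.0, 236.5], 0.67)]
wrist notes [([659.0, 218.9, 41.8], 0.87)]
wrist spindle [([461.6, 246.9, -1.2], 0.7)]
ee [660.9 221.4 249.7]
```

View pics/wrist3.png

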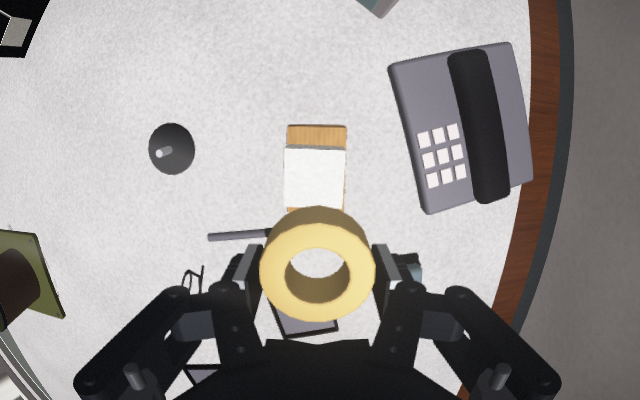

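View pics/scene3.png

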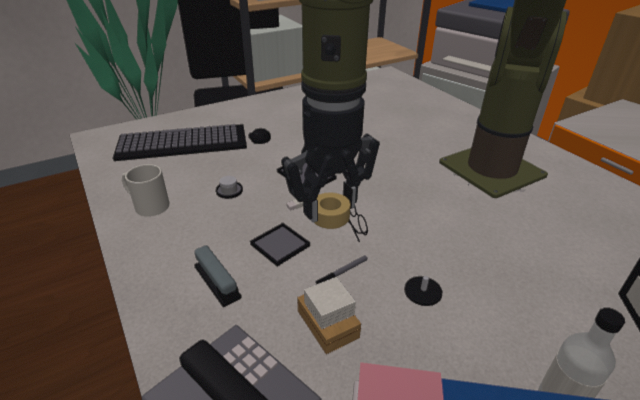

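The tape is held level (wrist px 318,265), the tin is upright in the dish (scene px 229,186), and the notes and box are still square.

Run:
```python
from h import *
place((461,246.5),13,A); see("tape spindle",cams=("top","scene"))
s=robot.snapshot("wrist");print([np.round(d["position"],1).tolist() for d in robot.pinpoint("wrist","tape")])
pick((658.5,219),49,A); see("notes cardbox notetray",cams=("scene","wrist"),pic="4")
```

```text
down [-1.30816943 -0.42774833  4.43179888] [460.6 246.3  13.1]
t 30.1583
top tape [([460.3, 246.2, 11.6], 0.83), ([656.8, 219.1, -3.2], 0.21)]
top spindle [([460.6, 248.2, 0.8], 0.56)]
scene tape [([463.4, 247.5, 7.2], 0.71)]
scene spindle [([460.3, 245.1, 1.1], 0.74)]
ee [460.9 246.4 249.7]
[[460.0, 246.3, 1.7]]
grip 62.733844009882645 66.77127599716187 [ 0.30880122 -0.19641621  5.78313828]
lifted 62.88832978088471 66.23433709144592 [-0.45516166  0.21734136 -0.43517378] 35.9083
scene notes [([659.0, 217.5, 237.6], 0.86), ([452.5, 9.8, -4.4], 0.69), ([458.3, -227.4, -3.3], 0.6)]
scene cardbox [([657.0, 220.3, -2.1], 0.68)]
scene notetray [([456.1, 9.0, -4.8], 0.21)]
wrist notes [([657.7, 220.1, 241.1], 0.57)]
wrist cardbox []
wrist notetray []
ee [658.4 218.9 249.8]
```

View pics/wrist4.png

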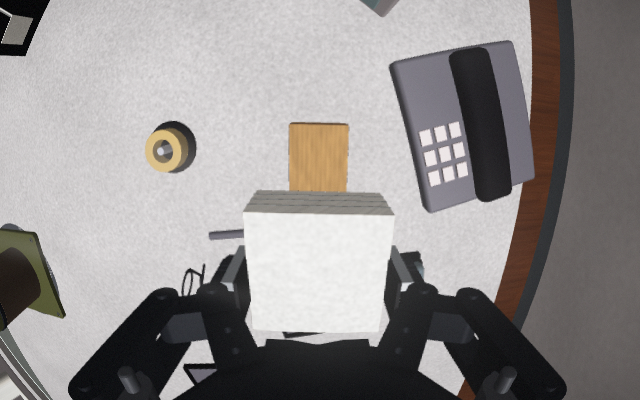

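View pics/scene4.png

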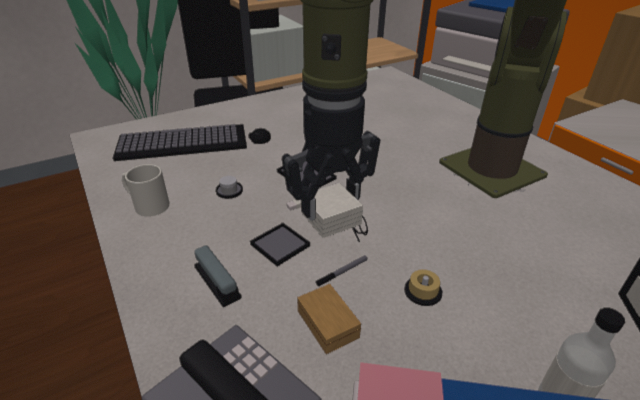

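The notes block is gripped square and level (wrist px 318,265). The tape is on the spindle with the post showing through its hole (scene px 425,285), and the card box is alone at (329,315).

Run:
```python
from h import *
place((639,-10.5),14,A+np.radians(13.4))
robot.move_to([640,100,300],quat(A))
see("notes notetray cardbox",cams=("scene",))
s=robot.snapshot("scene");
for n,z in (("cardbox",40),("notes",38)):
    c=cloud(s,robot.masks_of("scene",n)[0]["pixels"]); print(n,rect(c[np.abs(c[:,2]-z)<4][:,:2]))
pick((659,220),10,A+np.radians(-0.5)); see("cardbox cardtray notes",cams=("scene","top"),pic="5")
s=robot.snapshot("top")
for n,z in (("notes",38),("notetray",12),("cardtray",12)):
    c=cloud(s,robot.masks_of("top",n)[0]["pixels"]); print(n,rect(c[np.abs(c[:,2]-z)<5][:,:2]))
```

```text
down [-2.77434126  1.04019818  4.25033472] [638.3 -10.4  14.1]
t 41.8667
scene notes [([643.5, -12.1, 3.6], 0.71)]
scene notetray [([636.2, -9.7, 1.8], 0.56)]
scene cardbox [([657.8, 220.6, 1.4], 0.91)]
ee [639.7  98.  299.5]
cardbox (array([661. , 220.5]), array([106.3,  69.5]), 88.8)
notes (array([640.3,  -8.8]), array([65.3, 66.2]), 11.2)
grip 67.2002918877648 69.44533199071884 [0.51340318 0.93759381 3.59963278]
lifted 66.57753560463759 68.92537772655487 [-0.24121637  0.73551504 -2.23854755] 48.3833
scene cardbox [([658.6, 219.6, 238.5], 0.68)]
scene cardtray [([458.3, -225.1, -1.3], 0.62)]
scene notes [([639.7, -11.6, 3.6], 0.88)]
top cardbox [([653.8, 222.8, 236.4], 0.85)]
top cardtray [([454.8, -225.4, 0.5], 0.86), ([656.6, 223.2, 238.4], 0.62)]
top notes [([636.1, -8.4, -0.8], 0.65)]
ee [659.  220.  249.8]
notes (array([637.8, -11. ]), array([64.6, 64.2]), 11.7)
notetray (array([638.8, -10.8]), array([92.5, 91.3]), 12.9)
cardtray (array([ 455.7, -225.5]), array([ 95.9, 133.1]), 12.0)
```

View pics/scene5.png

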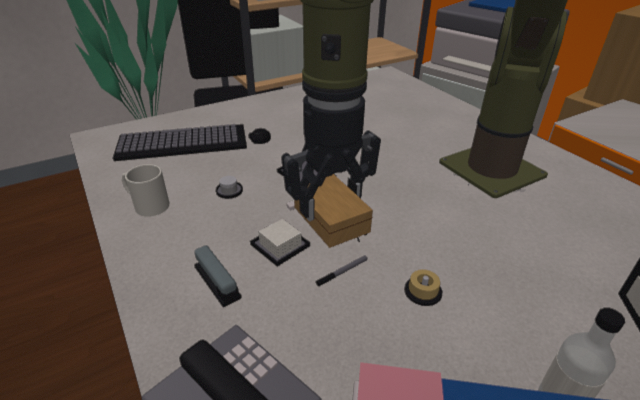

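The notes sit flat and centred in the square tray (px 280,238), and the card box is held level (335,210). Now the last placing. I'll finish clear of the scene and check everything.

Run:
```python
from h import *
place((456,-225.5),15,A+np.radians(12))
robot.move_to([500,-450,300],quat(A))
see("tin tape notes cardbox glasses",cams=("scene",),pic="6")
s=robot.snapshot("top")
for n,z in (("cardbox",44),("cardtray",12),("tin",34),("dish",10),("tape",33),("glasses",20)):
    m=robot.masks_of("top",n)
    if m: c=cloud(s,m[0]["pixels"]); print(n,rect(c[np.abs(c[:,2]-z)<6][:,:2]),np.percentile(c[:,2],[50,90]).round(1))
```

```text
down [-0.30349623 -0.24009642 -2.15068948] [ 455.8 -225.4   14.9]
t 55.35
scene tin [([658.8, -252.9, 5.7], 0.72), ([452.8, -224.1, 0.8], 0.24)]
scene tape [([463.1, 247.3, 9.3], 0.95)]
scene notes [([642.9, -11.6, 5.4], 0.78)]
scene cardbox [([453.5, -226.3, 1.9], 0.8)]
scene glasses [([462.6, 248.3, -1.1], 0.65), ([452.0, 14.1, -3.0], 0.54)]
ee [ 500.5 -448.8  300. ]
cardbox (array([ 455.4, -225.8]), array([ 68. , 104.5]), 11.6) [44.3 47. ]
cardtray (array([ 455.7, -225.7]), array([ 96.1, 133.1]), 12.0) [ 7.  13.9]
tin (array([ 659.3, -257.9]), array([39.7, 40.1]), 44.9) [33.9 36.6]
dish (array([ 659. , -258.6]), array([66.4, 67.9]), 28.1) [ 6.6 12.4]
tape (array([460.6, 243.9]), array([54.5, 53.9]), 47.3) [32.2 35.6]
glasses (array([476.3,  12.9]), array([104.4,   7.2]), 77.2) [21.3 38.4]
```

View pics/scene6.png

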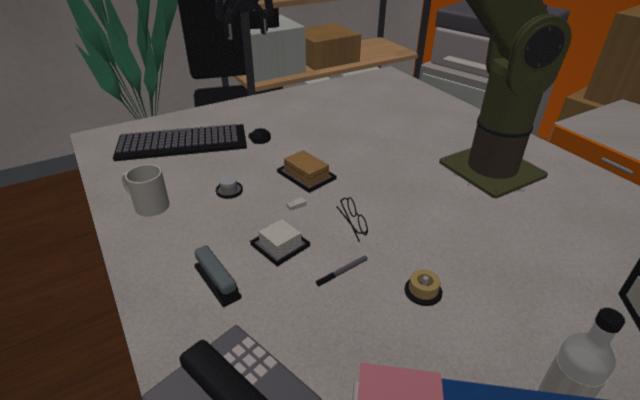

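All four things are in place: tin (229,186), tape (425,285), notes (280,238) and card box (306,165). The spectacles (352,216) haven't moved.

```bash
python3 -c "
from cell import robot
robot.dwell(0.5);print(robot.finish_job())"
```

```text
the job is handed in; nothing more can be done
None
```

The job is handed in: the last pictures showed the tin, tape roll, note block and card box each flat, centred and squared up in its place with the spectacles unmoved, but the hand-in returned no verdict.

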